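# Load the slide tray into the dryer and set the heat

## Task

Square the tray of stained slides up against the guide fence on the dryer's loading platform and slide it nose first into the slot until it clicks past the catch and comes up against the end stop - gently, feeling for both, never ramming it, and with the tray kept flat. Turn the thermostat pointer to the red mark, and leave the bottle, jar and slide box around the dryer where they stand.

Things in the scene. Friction and masses are not known exactly. Their poses are not given: they have to be found in the camera images.
- dryer: white slide dryer, fixed. Origin: at bench level, in the plane of the cabinet's front face, below the slot's middle. x points into the slot (about world -y), y away from the robot (about world +x). Loading platform: steel, top 20 mm above the bench, x -235 to 0, y -125 to 46, flush with the slot floor. Cabinet: x 0 to 190, y -125 to 70, top 85 mm above the bench
- slot_mouth (a point): middle of the slot's mouth: on the slot floor (20 mm above the bench), at dryer x = 0, y = 0. The slot is 93 mm wide (dryer y -46.5 to 46.5) and 14 mm high; its mouth corner on the -y side is rounded (6 mm). Deep inside, out of sight, a hard end stop meets the tray's nose; it is clamped by hand, so home may be with the tray's origin anywhere from dryer x = 38 to 68 mm: feel for it
- fence (a point): middle of the guide fence's inner face on the loading platform (dryer x = -117, y = 46.5): an aluminium bar 16 mm high above the platform and 12 mm thick, running straight along the whole platform and on into the cabinet, where it is the slot's wall. Axes as the dryer's
- catch (a joint): sprung round steel catch on the end stop, in the slot's -y wall: how far it is pushed aside, m. 0 when free or sunk in the tray's notch, 0.002 to 0.005 while the tray's side passes. It meets the nose about 46 mm before home and takes 5 to 15 N to push aside, then drags; at home it drops into the notch (the click) and 1 to 2 mm further the nose is on the hard stop
- tray: loose aluminium slide tray, 150 long (x) by 90 wide (y), about 0.2 kg. Origin: centre of its underside; x points to the nose (corners rounded 8 mm). Side rims 10 mm high, a blue flap across the back, a notch for the catch in the -y side. Starts flat on the platform, off the fence, turned up to 0.25 rad; it slides with 1 to 5 N. Squared on the fence: dryer y = 1.5 mm. Too wide to grip across
- tray_flap (a point): centre of the outer face of the tray's upright blue flap (tray x = -75, 17 mm above its underside): where to push. The flap is 90 wide, 4 thick, its top 30 mm above the tray's underside. With the tray home the flap still stands 3 to 33 mm clear of the cabinet's face, depending on how the end stop is set; a push of 20 to 25 N is ample
- thermostat (a joint): thermostat knob on the cabinet's top; turns smoothly about a vertical axis (friction 0.04 N m) and stays where left. In rad: 0 with the pointer 225 deg from dryer x (counted towards dryer y), growing clockwise from above to 4.71, so pointer direction = 225 deg minus value. The red mark is at 2.50; ticks every 0.393 from 0
- thermostat_grip (a point): on the knob's axis, 114 mm above the bench: where to hold. Black skirt 44 mm across, 6 mm high, with an upright bar grip on it 40 long, 13 thick, its top 38 mm above the cabinet's top; the bar lies along the pointer, whose end has a white line. x axis along the pointer
- red_mark (a point): red mark on the scale, on the cabinet top, 30 mm from the knob's axis
- reagent: bystander: white reagent bottle with blue cap, 66 across, 165 high; origin at the centre of its underside
- stain_jar: bystander: amber stain jar with white lid, 60 across, 95 high; origin at the centre of its underside
- slide_box: bystander: green slide box with white lid, 88 x 88 x 40; origin at the centre of its underside
Mind the look-alikes: they are no part of the job. There is more than one size of the tray; the one meant has the size given above.

How it is judged:
At the end, for the whole second after the job is handed in: The tray lies flat and at rest in the slot, within about 3 mm of the end stop with the catch dropped into its notch (catch pushed aside less than 1 mm, tray origin more than 34 mm into the cabinet); the thermostat pointer is within 0.12 rad (7 degrees) of the red mark (x of tray in the frame of dryer above 0.034 m and value of joint catch below 0.001 m and y of tray in the frame of dryer between -0.004 and 0.004 m and z of tray in the frame of dryer between 0.016 and 0.024 m and angle between tray's own z axis and vertical below 0.06 rad and value of joint thermostat between 2.38 and 2.62 rad and linear speed of tray below 0.01 m/s); the robot touches nothing.
It fails at once if the tray is tipped by more than 15 degrees, so that the slides would slip off (angle between tray's own z axis and vertical above 0.26 rad).
It fails at once if the tray is rammed: the fingers press on it with more than 40 N (contact force between the fingers and tray above 40 N).
It fails at once if the reagent bottle is moved by more than 20 mm (distance of reagent from where it was at the start of the episode above 0.02 m).
It fails at once if the stain jar is moved by more than 20 mm (distance of stain_jar from where it was at the start of the episode above 0.02 m).
It fails at once if the slide box is moved by more than 20 mm (distance of slide_box from where it was at the start of the episode above 0.02 m).
It also fails if it takes over 67 s, if anything falls off the work surface, if the arm or the gripper's body presses on something with over 40 N, if the wrist force passes 120 N, or if a joint passes its speed limit or range.

## Robot

A 7-joint arm with a two-finger parallel gripper is mounted at the origin on the work surface. World frame = base frame: x ahead of the robot, y to its left, z up, the work surface at z = 0. Lengths are in m, angles in rad, forces in N, time in s.
With the tool pointing down it reaches from about 0.4 to 0.9 m from the base axis. Payload 5.5 kg.
Tool frame: the origin (TCP) lies between the finger pads; the fingertips stand 22 mm ahead of it and the grasp point (between the pads) lies 3 mm ahead of it; z points along the fingers, y is the direction in which the jaws open and shut (so a half turn about z gives the same grasp; the last joint's range is limited). The gripper opens to 85 mm and grips with 20 to 120 N. Pads are 22 mm wide; open, the fingers measure 114 mm over their backs; the gripper's body (76 mm by 85 mm) begins 54 mm behind the grasp point. The pads swing forward as they close: fully open they stand 13 mm farther back than shut.
Start: joints at [-0.922, 0.501, -0.427, 1.55, 0.221, 1.138, -0.21], TCP at [0.245, 0.602, 0.253] pointing down, gripper open.
Joint ranges: [-2.88, 2.88], [-0.31, 2.03], [-1.54, 1.56], [0.2, 2.42], [-1.41, 4.55], [0.19, 2.02], [-2.57, 2.57]. Speed limits (rad/s): [2.57, 2.57, 3.14, 3.14, 3.14, 3.14, 3.14].

## Interface

Orientations are given as a unit quaternion [x, y, z, w].
In Python, from station import get_obs, grab_frame, get_calibration, finish_job gives the robot as it stands. The module is installed in compiled form; this text tells all that it offers.
- The arm moves only by the shell command python3 -m crank 'ROWS' [OPENING] [FORCE]. ROWS is JSON, one flat list of numbers, 4 for each row, row after row: the shift along the tool's x, y, z each as a share of 100 mm, from -1 to 1, then the turn about the tool's z as a share of 30 degrees, from -1 to 1. A call has 1 to 12 rows; each row shifts and turns the commanded pose from where the row before left it, along the tool's axes as they then stand; what a row does not reach is not made up. A row lasts 1/8 s, in which the tool goes at most 62.5 mm and 10.7 degrees, less where a joint would pass 70% of its speed; a pose out of reach is approached as far as the arm can. A call with a number of a shift or a turn outside -1 to 1 is refused whole. A call with a gripper value outside its range is refused whole. OPENING is the opening, from 0 (shut) to 1 (fully open), set as the call begins (- or left out, the last holds). The fingers move at their own pace and stop on an object; FORCE is the grip in N (left out, the last holds). Time passes only in rows, so rows that do not move let the fingers close. It gives the time, the measured TCP pose, the force and the opening at its end, in the units of the state.
- get_obs(): the state, without advancing time (a new reading comes with each control period).
- grab_frame(name): name is "scene" or "top" or "wrist"; returns (picture, depth): 420x560x3 uint8, red, green, blue; 420x560 float32, m along the optical axis (not along the pixel's ray), 0 where there is no reading.
- get_calibration(name): a dict with "fx", "fy", "cx", "cy" (pixels), "R" (3x3) and "t" (3): a world point X has camera coordinates R X + t; the wrist camera has in their place "hand_eye" (4x4, takes a point from camera to tool coordinates, whose origin is the TCP and whose axes are the flange's). Camera axes: x right, y down, z forward; pixel columns grow to the right and rows downward; lengths in m; the calibration is good to about 2 mm. A picture is of the moment at which its call begins: read the wrist's pose just before it. get_calibration takes no time and is no camera call.
- finish_job(): hands the job in, once; it reports no verdict.
The state is a dict: "time_s": time; "q": joint angles; "qvel": joint speeds; "effort": joint torques, N m; "ee_pos": TCP position; "tool_rot": TCP orientation; "ft_force": force on the tool from outside, world axes, zero at the start; "torque": the same for the moment, N m; "grip_width": finger opening in m.
Only numpy, scipy, OpenCV 4.12 (cv2) and the standard library are available. Lean on these libraries where they do the work, as an engineer would, in place of code of your own. Each camera call takes 0.05 s, during which the arm holds its last target.

## Working session

There is one attempt and no reset: what is moved stays moved. The work goes in short steps, Python scripts to look and compute and a shell command to move; the robot and the scene stay as the last step left them, time stands still between calls to the robot, and variables do not carry over. Pictures are saved under pics/ and viewed, and the job is handed in when it is done.

```bash
mkdir -p pics; ls; python3 - <<'E'
from station import *
import cv2,numpy as np
o=get_obs();print({k:np.round(v,4).tolist() for k,v in o.items()})
for n in ["scene","top"]:
    p,d=grab_frame(n);cv2.imwrite(f"pics/{n}0.png",p[:,:,::-1]);np.save(f"pics/{n}0.npy",d);np.save(f"pics/{n}0p.npy",p)
    print(n,get_calibration(n))
print(get_calibration("wrist"))
E
```

```text
pics
{'time_s': 0.0, 'q': [-0.9218, 0.5019, -0.4268, 1.5515, 0.2208, 1.1383, -0.2104], 'qvel': [-0.0008, -0.0012, -0.0013, -0.0004, -0.0008, 0.0007, 0.0001], 'effort': [0.0009, -56.9512, -5.8161, -28.0944, 0.0104, 0.0118, 0.0], 'ee_pos': [0.2444, 0.6016, 0.2522], 'tool_rot': [0.1917, 0.9815, -0.001, -0.0002], 'ft_force': [-0.0753, -0.1884, 0.2079], 'torque': [0.0331, 0.0288, -0.0199], 'grip_width': 0.0857}
scene {'fx': 429.694438454594, 'fy': 429.694438454594, 'cx': 280.88265361780066, 'cy': 212.8587028201419, 'R': array([[-0.31983567,  0.94743647, -0.00832304],
       [ 0.77230397,  0.25560554, -0.5815603 ],
       [-0.54886403, -0.19243164, -0.81346072]]), 't': array([ 0.15957646, -0.3992183 ,  1.68764263])}
top {'fx': 470.43264631873143, 'fy': 470.43264631873143, 'cx': 275.1202229055986, 'cy': 213.19232313575455, 'R': array([[-0.01472425, -0.99988592, -0.00336701],
       [-0.99505269,  0.01498379, -0.09821221],
       [ 0.09825146,  0.00190425, -0.9951598 ]]), 't': array([0.01498812, 0.59765648, 1.45684623])}
{'fx': 328.8873685899358, 'fy': 328.8873685899358, 'cx': 275.02698463873236, 'cy': 212.63739263666935, 'hand_eye': array([[ 6.61946768e-04, -9.65244784e-01, -2.61346644e-01,
         6.55440349e-02],
       [ 9.99999464e-01,  4.30876738e-04,  9.41450352e-04,
         1.83901610e-05],
       [-7.96121852e-04, -2.61347127e-01,  9.65244552e-01,
        -1.20135681e-01],
       [ 0.00000000e+00,  0.00000000e+00,  0.00000000e+00,
         1.00000000e+00]])}
```

View pics/scene0.png

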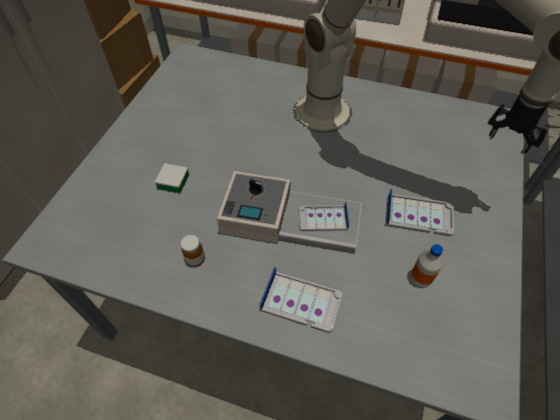

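View pics/top0.png

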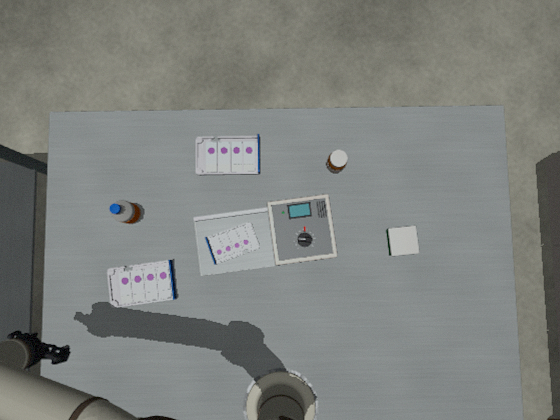

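```bash
cat > h.py <<'E'
import cv2,numpy as np
from station import *
from scipy.spatial.transform import Rotation as Ro
def pix2plane(cal,uv,z,R=None,t=None):
    R=cal['R'];t=cal['t']
    uv=np.atleast_2d(uv).astype(float)
    r=np.c_[(uv[:,0]-cal['cx'])/cal['fx'],(uv[:,1]-cal['cy'])/cal['fy'],np.ones(len(uv))]@R
    c=-R.T@t
    return c+r*((z-c[2])/r[:,2])[:,None]
def wristcal(o):
    c=dict(get_calibration("wrist"));H=c['hand_eye']
    Rt=Ro.from_quat(o['tool_rot']).as_matrix()
    Rwc=Rt@H[:3,:3];p=Rt@H[:3,3]+np.array(o['ee_pos'])
    c['R']=Rwc.T;c['t']=-Rwc.T@p;return c
E
python3 - <<'E'
from h import *
c=get_calibration("top")
p=np.load('pics/top0p.npy')
cv2.imwrite('pics/topc.png',cv2.resize(p[180:280,185:345],None,fx=5,fy=5,interpolation=cv2.INTER_CUBIC)[:,:,::-1])
print(pix2plane(c,[(268,203),(328,195),(337,258),(274,265)],.085).round(3))
print(pix2plane(c,[(194,217),(270,209),(201,275),(304,240)],.02).round(3))
print(pix2plane(c,[(196,137),(260,136),(260,174),(207,237),(257,222),(260,248),(214,263),(108,267),(173,260)],.03).round(3))
E
```

```text
[[ 0.624  0.027  0.085]
 [ 0.646 -0.156  0.085]
 [ 0.454 -0.178  0.085]
 [ 0.436  0.012  0.085]]
[[ 0.59   0.264  0.02 ]
 [ 0.612  0.022  0.02 ]
 [ 0.407  0.242  0.02 ]
 [ 0.512 -0.084  0.02 ]]
[[0.847 0.257 0.03 ]
 [0.847 0.051 0.03 ]
 [0.724 0.052 0.03 ]
 [0.526 0.221 0.03 ]
 [0.571 0.064 0.03 ]
 [0.489 0.055 0.03 ]
 [0.444 0.199 0.03 ]
 [0.437 0.531 0.03 ]
 [0.455 0.328 0.03 ]]
```

View pics/topc.png

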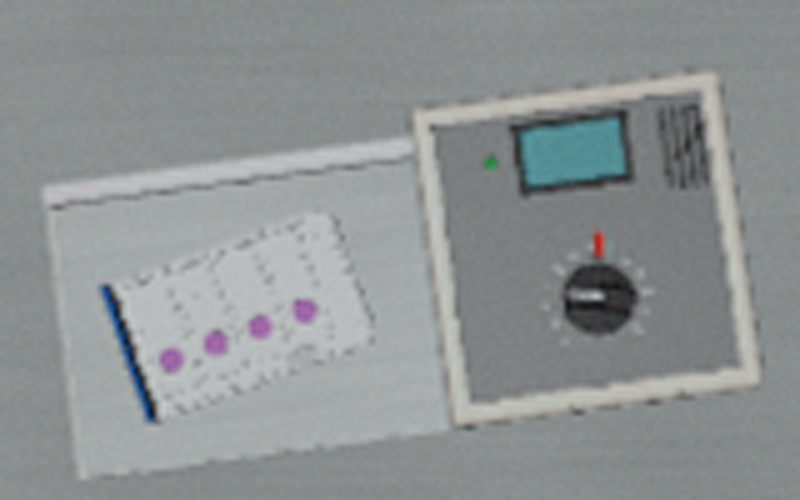

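Candidates by size: tray on the platform at top px (233,243), about 150 x 90. Look-alikes are at (228,155), about 205 x 123, and at (142,283), about 203 mm long. I choose the platform one; the crop shows it with its blue flap on the left and its nose towards the cabinet.

```bash
cat >> h.py <<'E'
def plan(target_xy=None,z=None,yaw=None):
    """print turn share total, then shift shares (after turn). yaw=world angle of tool x (deg)"""
    o=get_obs();R=Ro.from_quat(o['tool_rot']).as_matrix()
    y0=np.degrees(np.arctan2(R[1,0],R[0,0]))
    yaw=y0 if yaw is None else yaw
    dy=(yaw-y0+180)%360-180
    a=np.radians(yaw);X=np.array([np.cos(a),np.sin(a),0]);Y=np.array([np.sin(a),-np.cos(a),0])
    p=np.array(o['ee_pos']);t=p.copy()
    if target_xy is not None:t[:2]=target_xy
    if z is not None:t[2]=z
    d=t-p
    print('t',round(o['time_s'],2),'yaw',round(y0,2),'pos',p.round(4),'turn total share',round(-dy/30,3),'then shift shares',(np.array([d@X,d@Y,-d[2]])/.1).round(3),'q7',round(o['q'][6],2))
E
python3 -c "
from h import *
plan((0.52,0.20),0.30,187)"
```

```text
t 0.1 yaw 157.9 pos [0.2444 0.6017 0.2524] turn total share -0.97 then shift shares [-2.246 -4.323 -0.476] q7 -0.21
```

```bash
python3 -m crank '[0,0,-0.24,-0.32, 0,0,-0.24,-0.32, 0,0,0,-0.33, -0.25,-0.48,0,0, -0.25,-0.48,0,0, -0.25,-0.48,0,0, -0.25,-0.48,0,0, -0.25,-0.48,0,0, -0.25,-0.48,0,0, -0.25,-0.48,0,0, -0.25,-0.48,0,0, -0.25,-0.48,0,0]'; python3 -m crank '[0,0,0,0,0,0,0,0]'; python3 - <<'E'
from h import *
plan((0.52,0.20),0.30,187)
o=get_obs();p,d=grab_frame("wrist");np.savez('pics/w1.npz',p=p,d=d,e=o['ee_pos'],r=o['tool_rot'])
cv2.imwrite('pics/w1.png',p[:,:,::-1])
E
```

```text
time_s: 1.6
ee_pos: [0.5211, 0.1992, 0.3011]
tool_rot: [-0.061, 0.998, -0.0, -0.0]
ft_force: [1.0, 0.3, -0.1]
grip_width: 0.0854
time_s: 1.85
ee_pos: [0.52, 0.2012, 0.3009]
tool_rot: [-0.061, 0.998, 0.0, -0.001]
ft_force: [-0.3, 1.0, -0.2]
grip_width: 0.0858
t 1.85 yaw -173.01 pos [0.52   0.2012 0.3009] turn total share -0.0 then shift shares [ 0.001 -0.012  0.009] q7 1.18
```

View pics/w1.png

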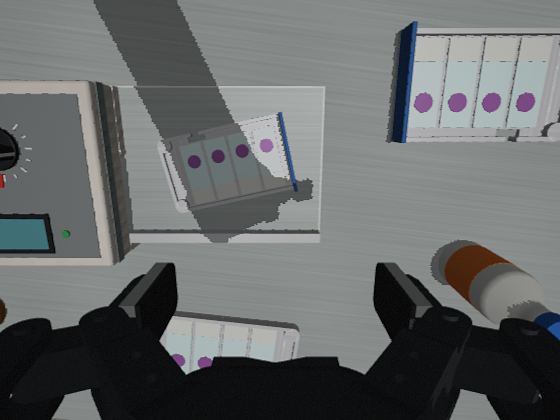

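Wrist view: platform corner (325,87), fence at rows 233-243, tray flap from (279,113) to (297,190), cabinet at the left. Zooming for exact pixels.

```bash
python3 - <<'E'
from h import *
p=np.load('pics/w1.npz')['p']
cv2.imwrite('pics/w1c.png',cv2.resize(p[75:255,90:340],None,fx=3.2,fy=3.2,interpolation=cv2.INTER_CUBIC)[:,:,::-1])
E
```

```text
(no output)
```

View pics/w1c.png

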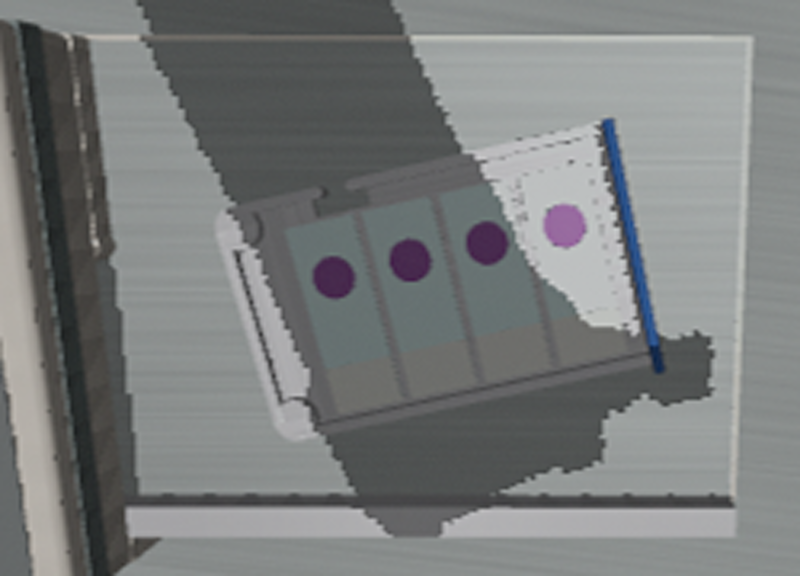

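```bash
python3 - <<'E'
from h import *
w=np.load('pics/w1.npz');o=dict(ee_pos=w['e'],tool_rot=w['r']);c=wristcal(o)
cv=lambda L:np.array(L)/3.2-0.35+[90,75]
f=pix2plane(c,cv([(735,507),(430,507),(128,507),(735,537),(128,537)]),.036)
A=pix2plane(c,cv([(752,38),(400,38),(75,38),(735,497)]),.02)
print('fence',f.round(4).tolist());print('plat',A.round(4).tolist())
for a,b in((f[0],f[2]),(A[0],A[2])):
    print(np.degrees(np.arctan2(*(b-a)[[1,0]])))
yaw=np.arctan2(*(A[2]-A[0])[[1,0]]);yaw2=np.arctan2(*(f[2]-f[0])[[1,0]]);yaw=(yaw+yaw2)/2
X=np.array([np.cos(yaw),np.sin(yaw)]);Y=np.array([-np.sin(yaw),np.cos(yaw)])
o1=A[0,:2]+.235*X+.125*Y; o2=(f[0,:2]+.235*X-.0465*Y); print(o1,o2)
O=(o1+o2)/2
fl=pix2plane(c,cv([(614,120),(662,370)]),.05);no=pix2plane(c,cv([(216,213),(284,440)]),.025)
D=lambda P:np.c_[(P[:,:2]-O)@X,(P[:,:2]-O)@Y]
print('yaw',yaw,'O',O);print('flap',D(fl).round(4).tolist(),'nose',D(no).round(4).tolist())
k=pix2plane(c,[(2,150)],.123);print(D(k))
t=get_calibration('top');q=lambda L,s:np.array(L)/5-0.4+[185,180]
L=pix2plane(t,q([(600,300)],0),.1);print('knob',L,D(L)); 
print('cabinet top corners',D(pix2plane(t,q([(415,112),(715,74),(760,380),(455,424)],0),.085)))
E
```

```text
fence [[0.5775, 0.2636, 0.036], [0.5918, 0.1469, 0.036], [0.606, 0.0315, 0.036], [0.5896, 0.2656, 0.036], [0.6183, 0.0316, 0.036]]
plat [[0.4071, 0.2448, 0.02], [0.4225, 0.1198, 0.02], [0.4367, 0.0046, 0.02], [0.5784, 0.2659, 0.02]]
-83.00385372031218
-82.96726316608186
[0.5598725  0.02683859] [0.56001238 0.02470109]
yaw -1.4483712264399677 O [0.55994244 0.02576984]
flap [[-0.1862, -0.0959], [-0.2039, -0.0101]] nose [[-0.0404, -0.0639], [-0.0588, 0.0226]]
[[ 0.06438802 -0.06112084]]
knob [[ 0.51014603 -0.08105805  0.1       ]] [[ 0.09994721 -0.06246947]]
cabinet top corners [[ 0.00557656  0.06682733]
 [ 0.19011266  0.06486323]
 [ 0.18951184 -0.12282971]
 [ 0.00386079 -0.12381957]]
```

```bash
cat >> h.py <<'E'
YAW=-1.44837;O=np.array([.55994,.02577]);DX=np.array([np.cos(YAW),np.sin(YAW)]);DY=np.array([-np.sin(YAW),np.cos(YAW)])
W=lambda x,y:O+x*DX+y*DY
def todr(p):p=np.array(p)[...,:2]-O;return np.stack([p@DX,p@DY],-1)
E
python3 -c "
from h import *
plan(W(-.125,-.125),.0465,187.02); print(todr(get_obs()['ee_pos']))"
```

```text
t 1.9 yaw -172.91 pos [0.5196 0.2021 0.301 ] turn total share 0.002 then shift shares [ 1.065 -0.549  2.545] q7 1.18
[-0.17994345 -0.01848457]
```

```bash
python3 -m crank '[0.36,-0.18,0.2,0, 0.36,-0.18,0.2,0, 0.345,-0.19,0.2,0, 0,0,0.5,0, 0,0,0.5,0, 0,0,0.4,0, 0,0,0,0, 0,0,0,0]' 0; python3 -c "
from h import *
plan(W(-.125,-.125),.0465,187.02); print(todr(get_obs()['ee_pos']),get_obs()['q'])"
```

```text
time_s: 2.9
ee_pos: [0.422, 0.1347, 0.1025]
tool_rot: [-0.062, 0.998, 0.0, 0.001]
ft_force: [-0.3, -0.6, 1.0]
grip_width: -0.0002
t 2.9 yaw -172.89 pos [0.422  0.1347 0.1025] turn total share 0.003 then shift shares [0.013 0.001 0.56 ] q7 1.15
[-0.12492748 -0.12365627] [-0.08416141  0.35933977 -0.32733295  2.17364475  0.19161397  0.63357192
  1.14810083]
```

Down, then push towards the fence in steps (finger face should reach the tray side after about 30 mm).

```bash
python3 -m crank '[0,0,0.28,0, 0,0,0.28,0, 0,0,0,0, -0.1,0,0,0, -0.1,0,0,0, -0.1,0,0,0, 0,0,0,0]';python3 -m crank '[-0.06,0,0,0, -0.06,0,0,0, -0.06,0,0,0, 0,0,0,0]'; python3 -c "
from h import *
print(todr(get_obs()['ee_pos']))"
```

```text
time_s: 3.78
ee_pos: [0.4528, 0.1372, 0.0458]
tool_rot: [-0.061, 0.998, 0.0, 0.001]
ft_force: [0.6, -0.0, -0.4]
grip_width: -0.0002
time_s: 4.28
ee_pos: [0.4701, 0.1393, 0.0453]
tool_rot: [-0.061, 0.998, 0.0, 0.001]
ft_force: [0.3, -1.4, -0.6]
grip_width: -0.0001
[-0.12368652 -0.07534496]
```

```bash
python3 -m crank '[-0.05,0,0,0, -0.05,0,0,0, 0,0,0,0]';python3 -m crank '[-0.03,0,0,0, -0.03,0,0,0, 0,0,0,0]'; python3 - <<'E'
from h import *
o=get_obs();print(todr(o['ee_pos']))
p,d=grab_frame("wrist");np.savez('pics/w2.npz',p=p,d=d,e=o['ee_pos'],r=o['tool_rot'])
cv2.imwrite('pics/w2.png',p[:,:,::-1])
E
```

```text
time_s: 4.65
ee_pos: [0.4781, 0.1407, 0.045]
tool_rot: [-0.061, 0.998, -0.0, -0.001]
ft_force: [-4.0, 1.6, 1.2]
grip_width: 0.0002
time_s: 5.03
ee_pos: [0.4842, 0.1417, 0.0449]
tool_rot: [-0.062, 0.998, 0.0, -0.001]
ft_force: [-2.8, 1.3, -0.7]
grip_width: -0.0001
[-0.12428031 -0.0610176 ]
```

View pics/w2.png

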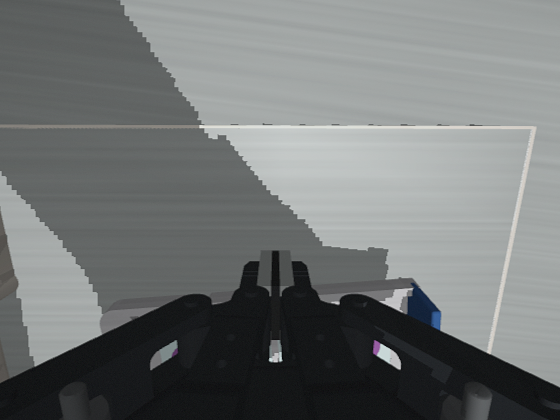

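The fingers touch the tray's side; the side runs (110,305) to (410,282), almost square already. Continuing gently.

```bash
python3 -m crank '[-0.03,0,0,0, -0.02,0,0,0, 0,0,0,0]';python3 -m crank '[-0.015,0,0,0, 0,0,0,0]'; python3 -m crank '[-0.015,0,0,0, 0,0,0,0]';python3 -m crank '[-0.015,0,0,0, 0,0,0,0]'; python3 -c "
from h import *
print(todr(get_obs()['ee_pos']))"
```

```text
time_s: 5.45
ee_pos: [0.4906, 0.1417, 0.0454]
tool_rot: [-0.061, 0.998, 0.0, 0.0]
ft_force: [-1.8, 0.5, -1.5]
grip_width: 0.0003
time_s: 5.7
ee_pos: [0.4907, 0.1416, 0.0453]
tool_rot: [-0.061, 0.998, -0.0, -0.001]
ft_force: [-6.2, 1.0, 3.1]
grip_width: 0.0007
time_s: 5.95
ee_pos: [0.4908, 0.1416, 0.0451]
tool_rot: [-0.061, 0.998, -0.001, -0.002]
ft_force: [-8.0, -0.3, 5.8]
grip_width: -0.0003
time_s: 6.2
ee_pos: [0.4909, 0.1415, 0.0448]
tool_rot: [-0.061, 0.998, -0.001, -0.003]
ft_force: [-10.6, 0.2, 8.0]
grip_width: -0.0001
[-0.12334286 -0.05442863]
```

Tray is against the fence (finger at y = -0.0544 as predicted, force rising 10 N). Backing off, lifting, turning so the camera is behind the flap.

```bash
python3 -m crank '[0.1,0,0,0, 0.2,0,0,0, 0,0,-0.5,0, 0,0.2,-0.5,0.33, 0,0,-0.3,0.33, 0,0,0,0.33, 0,0,0,0.33, 0,0,0,0.33, 0,0,0,0.33, 0,0,0,0.33, 0,0,0,0.33, 0,0,0,0.33]'; python3 -c "
from h import *
plan(W(-.27,.0015),.18,97.02); print(todr(get_obs()['ee_pos']))"
```

```text
time_s: 7.7
ee_pos: [0.4636, 0.1582, 0.176]
tool_rot: [0.659, 0.752, 0.001, 0.001]
ft_force: [0.6, -0.5, 0.3]
grip_width: -0.0002
t 7.7 yaw 97.53 pos [0.4636 0.1582 0.176 ] turn total share 0.017 then shift shares [ 1.268  0.81  -0.04 ] q7 -0.28
[-0.14321947 -0.07948781]
```

```bash
python3 -m crank '[0.42,0.27,0,0.017, 0.42,0.27,0,0, 0.42,0.27,0,0, 0,0,0,0, 0,0,0,0]'; python3 - <<'E'
from h import *
o=get_obs();print(todr(o['ee_pos']));plan(W(-.23,.0015),.052,97.02)
p,d=grab_frame("wrist");np.savez('pics/w3.npz',p=p,d=d,e=o['ee_pos'],r=o['tool_rot'])
cv2.imwrite('pics/w3.png',p[:,:,::-1])
E
```

```text
time_s: 8.32
ee_pos: [0.5264, 0.2932, 0.1752]
tool_rot: [0.66, 0.751, -0.0, 0.001]
ft_force: [-0.8, -0.8, -0.9]
grip_width: 0.0003
[-0.26952585 -0.00067124]
t 8.32 yaw 97.37 pos [0.5264 0.2932 0.1752] turn total share 0.012 then shift shares [-0.395  0.022  1.232] q7 -0.47
```

View pics/w3.png

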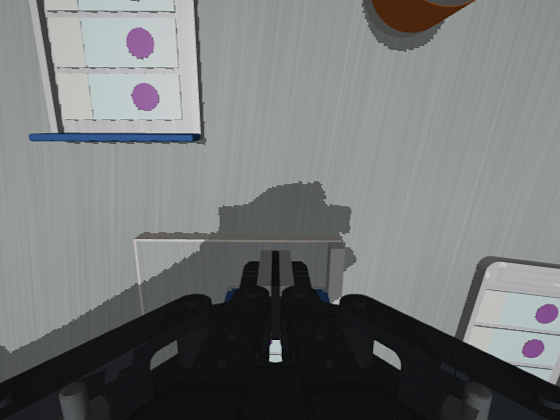

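Flap's ends appear at (230,290) and (326,290), fence end at (336,248). Working out where the flap stands.

```bash
python3 - <<'E'
from h import *
w=np.load('pics/w3.npz');p=w['p'];c=wristcal(dict(ee_pos=w['e'],tool_rot=w['r']))
h=cv2.cvtColor(p,cv2.COLOR_RGB2HSV)
m=(h[...,0]>95)&(h[...,0]<125)&(h[...,1]>120)&(h[...,2]>40);m[:200]=0
n,l,s,_=cv2.connectedComponentsWithStats(m.astype(np.uint8))
for i in range(1,n):
    if s[i,4]>8:
        b=s[i];print(b,todr(pix2plane(c,[(b[0],b[1]),(b[0]+b[2],b[1])],.05)).round(4).tolist())
cv2.imwrite('pics/w3c.png',cv2.resize(p[230:320,200:360],None,fx=5,fy=5)[:,:,::-1])
E
```

```text
[225 289  12  13  68] [[-0.2035, -0.0408], [-0.2036, -0.0309]]
[315 289  15  14 105] [[-0.204, 0.0334], [-0.2041, 0.0458]]
```

View pics/w3c.png

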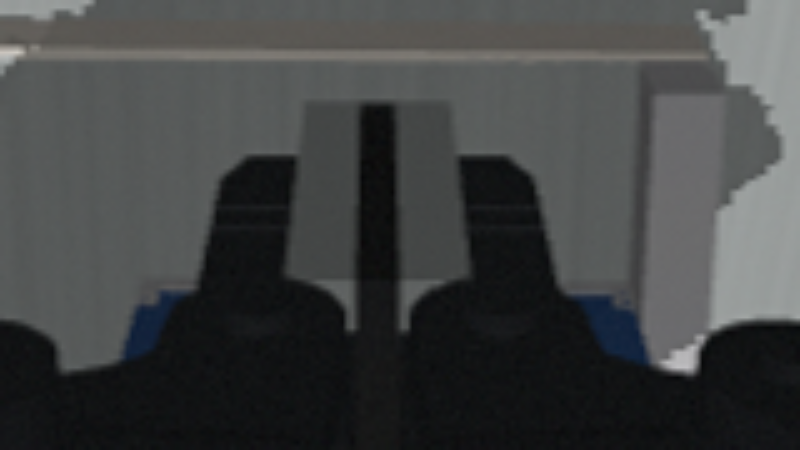

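```bash
python3 -m crank '[-0.1,0.02,0.42,0.012, -0.1,0,0.42,0, 0,0,0.41,0, 0,0,0,0]'; python3 -m crank '[-0.1,0,0,0, -0.1,0,0,0, -0.08,0,0,0, -0.06,0,0,0, 0,0,0,0]'; python3 -c "
from h import *
plan(W(-.2,.0015),.050,97.02); print(todr(get_obs()['ee_pos']))"
```

```text
time_s: 8.88
ee_pos: [0.528, 0.2711, 0.0476]
tool_rot: [0.663, 0.748, -0.003, -0.001]
ft_force: [-0.7, -0.4, 0.2]
grip_width: -0.0001
time_s: 9.5
ee_pos: [0.535, 0.2399, 0.0506]
tool_rot: [0.663, 0.749, 0.0, 0.0]
ft_force: [0.8, -0.7, -0.3]
grip_width: 0.0004
t 9.5 yaw 96.96 pos [0.535  0.2399 0.0506] turn total share -0.002 then shift shares [-0.156  0.001  0.006] q7 -0.4
[-0.21558996  0.00137238]
```

```bash
python3 -m crank '[-0.08,0,0,0, -0.06,0,0,0, -0.05,0,0,0, -0.05,0,0,0, 0,0,0,0]'; python3 -m crank '[-0.05,0,0,0, -0.05,0,0,0, -0.05,0,0,0, -0.05,0,0,0, 0,0,0,0]'; python3 -c "
from h import *
plan(W(-.15,.0015),.050,97.02); print(todr(get_obs()['ee_pos']))"
```

```text
time_s: 10.12
ee_pos: [0.5376, 0.2162, 0.0502]
tool_rot: [0.663, 0.749, -0.0, 0.0]
ft_force: [1.3, -0.5, -0.6]
grip_width: 0.0001
time_s: 10.75
ee_pos: [0.5402, 0.196, 0.0503]
tool_rot: [0.663, 0.749, -0.0, 0.0]
ft_force: [0.2, 0.1, -0.4]
grip_width: 0.0002
t 10.75 yaw 96.97 pos [0.5402 0.196  0.0503] turn total share -0.002 then shift shares [-0.214  0.003  0.003] q7 -0.33
[-0.17139062  0.00121604]
```

```bash
python3 - <<'E'
from h import *
for n in ["wrist","scene"]:
    p,d=grab_frame(n)
    if n=="scene": p=cv2.resize(p[150:260,200:380],None,fx=4,fy=4)
    cv2.imwrite(f'pics/{n}4.png',p[:,:,::-1])
E
```

```text
(no output)
```

View pics/scene4.png

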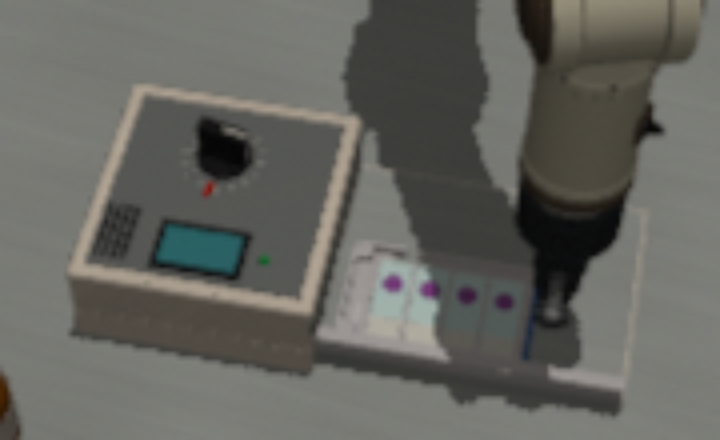

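View pics/wrist4.png

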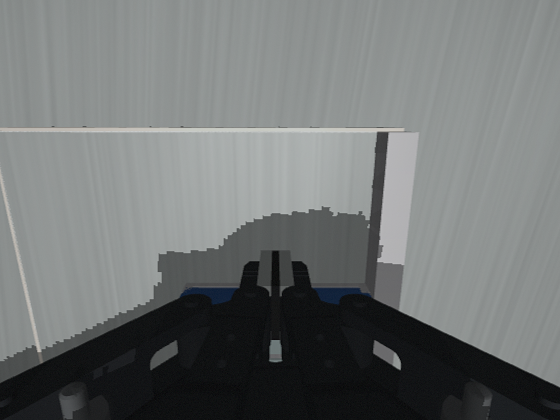

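Scene: fingers at (550,300) stand behind the flap (530,320); tray lies along the fence, nose just at the mouth (345,260). Continuing.

```bash
python3 -m crank '[-0.05,0,0,0, -0.05,0,0,0, 0,0,0,0]';python3 -m crank '[-0.05,0,0,0, -0.05,0,0,0,-0.05,0,0,0]'; python3 -m crank '[-0.05,0,0,0, -0.05,0,0,0, 0,0,0,0]'; python3 -c "
from h import *
plan(W(-.15,.0015),.050,97.02); print(todr(get_obs()['ee_pos']))"
```

```text
time_s: 11.22
ee_pos: [0.5414, 0.1862, 0.0503]
tool_rot: [0.663, 0.749, -0.0, 0.0]
ft_force: [1.1, -0.5, 0.5]
grip_width: 0.0002
time_s: 11.6
ee_pos: [0.5431, 0.1719, 0.0503]
tool_rot: [0.662, 0.749, 0.0, -0.0]
ft_force: [-0.8, 1.0, 0.6]
grip_width: -0.0001
time_s: 11.98
ee_pos: [0.5444, 0.1612, 0.0503]
tool_rot: [0.663, 0.749, -0.0, 0.0]
ft_force: [0.3, 0.0, 0.2]
grip_width: -0.0002
t 11.97 yaw 96.97 pos [0.5444 0.1612 0.0503] turn total share -0.002 then shift shares [0.137 0.003 0.003] q7 -0.27
[-0.13632461  0.00115624]
```

```bash
python3 -m crank '[-0.05,0,0,0, -0.05,0,0,0,-0.05,0,0,0]'; python3 -m crank '[-0.05,0,0,0, -0.05,0,0,0,-0.04,0,0,0]';python3 -m crank '[-0.03,0,0,0, -0.03,0,0,0, -0.03,0,0,0]';  python3 - <<'E'
from h import *
print(todr(get_obs()['ee_pos']))
p,d=grab_frame("scene")
p=cv2.resize(p[150:260,200:380],None,fx=4,fy=4)
cv2.imwrite(f'pics/s5.png',p[:,:,::-1])
E
```

```text
time_s: 12.35
ee_pos: [0.5461, 0.1471, 0.0503]
tool_rot: [0.662, 0.749, 0.0, -0.0]
ft_force: [-0.3, 1.8, 0.3]
grip_width: -0.0
time_s: 12.72
ee_pos: [0.5479, 0.1331, 0.0503]
tool_rot: [0.663, 0.749, -0.0, -0.0]
ft_force: [-0.8, 2.1, 0.0]
grip_width: 0.0
time_s: 13.1
ee_pos: [0.5489, 0.1245, 0.0503]
tool_rot: [0.662, 0.749, -0.0, -0.0]
ft_force: [-0.9, 1.8, 1.1]
grip_width: -0.0
[-0.09937788  0.00106559]
```

View pics/s5.png

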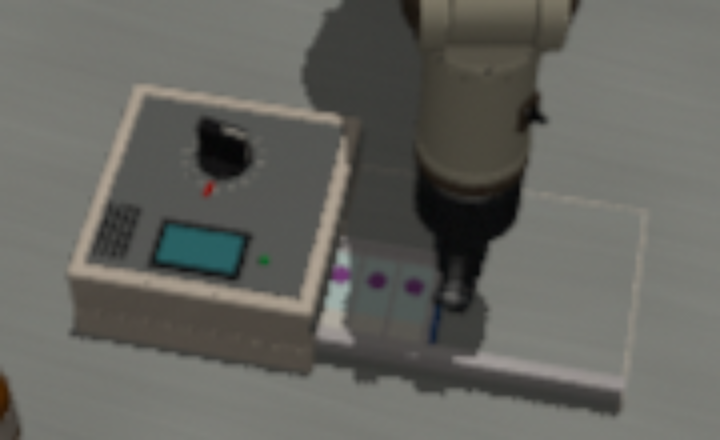

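The tray is going in squarely (three slides still outside the mouth). Now feeling for the catch.

```bash
for i in 1; do python3 -m crank '[-0.03,0,0,0, -0.03,0,0,0]'; python3 -m crank '[-0.03,0,0,0, -0.03,0,0,0]'; python3 -m crank '[-0.03,0,0,0, -0.03,0,0,0]'; done | grep -E 'ee_pos|force|time'
```

```text
time_s: 13.4
ee_pos: [0.5496, 0.1186, 0.0503]
ft_force: [-1.5, 1.9, 0.1]
time_s: 13.65
ee_pos: [0.5503, 0.1125, 0.0503]
ft_force: [-1.8, 1.1, 0.8]
time_s: 13.9
ee_pos: [0.5511, 0.1065, 0.0503]
ft_force: [-1.6, 1.1, 0.5]
```

```bash
python3 -c "
from h import *
plan(W(-.15,.0015),.050,97.02); print(todr(get_obs()['ee_pos']))"
```

```text
t 13.9 yaw 97.03 pos [0.5511 0.1065 0.0503] turn total share 0.0 then shift shares [0.688 0.004 0.003] q7 -0.18
[-0.08123876  0.00106663]
```

```bash
(python3 -m crank '[-0.03,0,0,0, -0.03,0,0,0]'; python3 -m crank '[-0.03,0,0,0, -0.03,0,0,0]'; python3 -m crank '[-0.03,0,0,0, -0.03,0,0,0]') | grep -E 'ee_pos|force|time'
```

```text
time_s: 14.15
ee_pos: [0.5517, 0.1012, 0.0503]
ft_force: [-0.6, 6.5, 0.6]
time_s: 14.4
ee_pos: [0.5521, 0.0979, 0.0503]
ft_force: [-2.3, 8.5, 0.6]
time_s: 14.65
ee_pos: [0.5528, 0.0916, 0.0503]
ft_force: [-2.7, 7.5, 0.4]
```

Catch met near world y of about 0.101 (force up to 8 N); home expected near y of about 0.055.

```bash
(python3 -m crank '[-0.03,0,0,0, -0.03,0,0,0]'; python3 -m crank '[-0.03,0,0,0, -0.03,0,0,0]'; python3 -m crank '[-0.03,0,0,0, -0.03,0,0,0]';python3 -m crank '[-0.03,0,0,0]') | grep -E 'ee_pos|force|time'
```

```text
time_s: 14.9
ee_pos: [0.5536, 0.0856, 0.0503]
ft_force: [-2.3, 7.0, 1.2]
time_s: 15.15
ee_pos: [0.5543, 0.0797, 0.0503]
ft_force: [-2.3, 8.2, 1.2]
time_s: 15.4
ee_pos: [0.555, 0.0738, 0.0503]
ft_force: [-2.3, 7.8, 0.6]
time_s: 15.52
ee_pos: [0.5554, 0.0708, 0.0503]
ft_force: [-2.4, 7.5, 0.9]
```

```bash
(python3 -m crank '[-0.02,0,0,0, -0.02,0,0,0]'; python3 -m crank '[-0.02,0,0,0, -0.02,0,0,0]'; python3 -m crank '[-0.02,0,0,0]';python3 -m crank '[-0.015,0,0,0]';python3 -m crank '[-0.015,0,0,0]') | grep -E 'ee_pos|force|time'
```

```text
time_s: 15.78
ee_pos: [0.5558, 0.0669, 0.0503]
ft_force: [-2.6, 7.6, 1.1]
time_s: 16.02
ee_pos: [0.5563, 0.0629, 0.0503]
ft_force: [-2.3, 8.1, 1.6]
time_s: 16.15
ee_pos: [0.5566, 0.0605, 0.0503]
ft_force: [-2.1, 6.2, 0.6]
time_s: 16.27
ee_pos: [0.5569, 0.0577, 0.0503]
ft_force: [-1.8, 2.1, 0.4]
time_s: 16.4
ee_pos: [0.5571, 0.0568, 0.0503]
ft_force: [-2.5, 8.3, 2.1]
```

Force dropped to 2 N (click) near y = 0.058 and now rises. Pressing on a little to confirm the stop.

```bash
(python3 -m crank '[-0.015,0,0,0]'; python3 -m crank '[-0.015,0,0,0]';python3 -m crank '[-0.015,0,0,0]';python3 -m crank '[-0.015,0,0,0, 0,0,0,0]') | grep -E 'ee_pos|force|time'
```

```text
time_s: 16.52
ee_pos: [0.5571, 0.0567, 0.0503]
ft_force: [-3.4, 10.6, 1.7]
time_s: 16.65
ee_pos: [0.5571, 0.0567, 0.0503]
ft_force: [-4.5, 14.2, 2.1]
time_s: 16.77
ee_pos: [0.5571, 0.0567, 0.0503]
ft_force: [-4.7, 16.7, 1.4]
time_s: 17.02
ee_pos: [0.5571, 0.0566, 0.0503]
ft_force: [-4.1, 17.5, 2.3]
```

Hard stop confirmed: 17 N and no movement. Backing away and going up to look at the tray and knob.

```bash
python3 -m crank '[0.1,0,0,0, 0.2,0,0,0, 0.1,0,-0.2,0, 0,0,-0.5,0, 0,0,-0.5,0, 0,0,-0.5,0, 0,0,-0.2,0, 0,0,0,0]' 0.6; python3 -c "
from h import *
plan(W(.02,-.06),.24,97.02); print(todr(get_obs()['ee_pos']))"
```

```text
time_s: 18.02
ee_pos: [0.5547, 0.0889, 0.2423]
tool_rot: [0.663, 0.749, 0.002, 0.002]
ft_force: [-0.2, 0.7, -0.6]
grip_width: 0.051
t 18.02 yaw 96.99 pos [0.5547 0.0889 0.2423] turn total share -0.001 then shift shares [-0.833 -0.625  0.023] q7 -0.12
[-0.06331965  0.0024999 ]
```

```bash
python3 -m crank '[-0.48,-0.16,0,0, -0.48,-0.16,0,0, -0.48,-0.16,-0.1,0, -0.48,-0.16,-0.1,0, 0,0,0,0, 0,0,0,0]'; python3 - <<'E'
from h import *
o=get_obs();print(todr(o['ee_pos']))
p,d=grab_frame("wrist");np.savez('pics/w6.npz',p=p,d=d,e=o['ee_pos'],r=o['tool_rot'])
cv2.imwrite('pics/w6.png',p[:,:,::-1])
E
```

```text
time_s: 18.77
ee_pos: [0.5126, -0.1092, 0.2588]
tool_rot: [0.663, 0.749, -0.0, -0.001]
ft_force: [0.2, 0.7, 0.2]
grip_width: 0.0515
[ 0.12813986 -0.06342357]
```

View pics/w6.png

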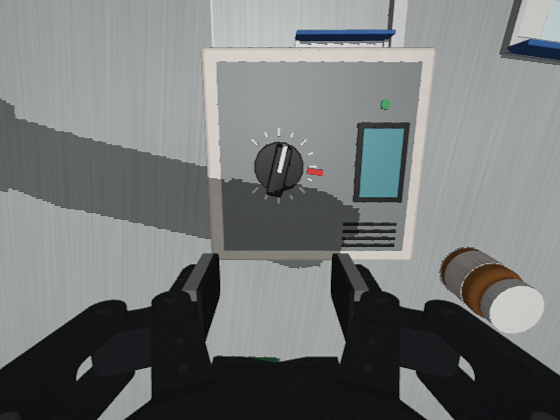

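Flap at (297-395,35), parallel to the cabinet face; knob at (278,167) with the white line pointing up, red mark at (315,171). Zooming.

```bash
python3 - <<'E'
from h import *
p=np.load('pics/w6.npz')['p']
cv2.imwrite('pics/w6c.png',cv2.resize(p[120:215,230:335],None,fx=6,fy=6,interpolation=cv2.INTER_CUBIC)[:,:,::-1])
E
```

```text
(no output)
```

View pics/w6c.png

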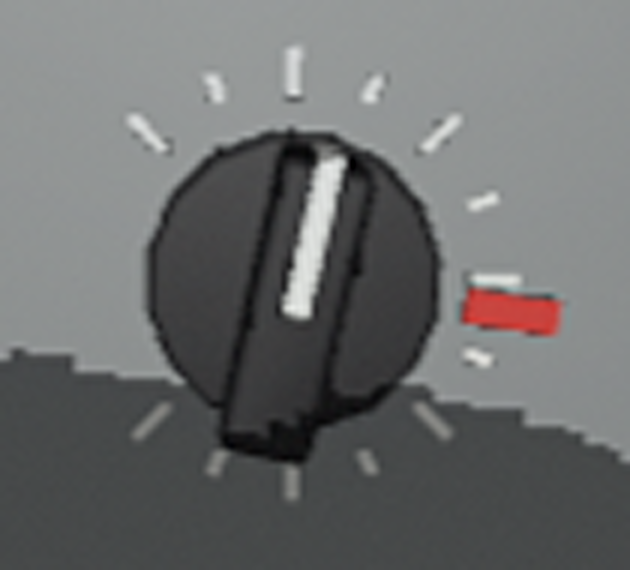

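```bash
cat > k.py <<'E'
from h import *
def knob(f,line,skirt,red,x0,y0,s=6):
    w=np.load(f);c=wristcal(dict(ee_pos=w['e'],tool_rot=w['r']))
    g=lambda L,z:todr(pix2plane(c,(np.array(L)-s/2)/s+.5-.5+[x0,y0],z))
    l=g(line,.123);d=l[1]-l[0];a=np.degrees(np.arctan2(d[1],d[0]))%360
    sk=g(skirt,.091)[0];r=g(red,.085)[0]
    b=np.degrees(np.arctan2(*(r-sk)[::-1]))%360
    print('axis(skirt)',sk,'line pts',l.tolist(),'pointer',a,'value',np.radians(225-a),'red',b,np.radians(225-b),'dist',np.linalg.norm(r-sk))
    print('dist line end to axis perp', (l[0]-sk))
E
python3 -c "
from k import *
knob('pics/w6.npz',[(297,315),(330,155)],[(294,280)],[(512,312)],230,120)
plan(W(.1,-.0625),.135,None)"
```

```text
axis(skirt) [ 0.09788725 -0.06016669] line pts [[0.09848398557794545, -0.06003513331358108], [0.07806068190270604, -0.055901832234530865]] pointer 168.55891993568034 value 0.9850826805041111 red 80.44391991871659 2.522979551194988 dist 0.03305881011666483
dist line end to axis perp [0.00059673 0.00013156]
t 18.82 yaw 97.1 pos [ 0.5129 -0.1083  0.259 ] turn total share -0.0 then shift shares [0.273 0.006 1.24 ] q7 0.28
```

```bash
python3 -c "
from h import *
plan(W(.098,-.060),.119,97.02-11.4)"; python3 -m crank '[0,0,0,0.19, 0,0,0,0.19, 0.3,-0.03,0,0, 0,0,0.4,0, 0,0,0.4,0, 0,0,0.2,0, 0,0,0.1,0, 0,0,0,0]' 0.6;  python3 -c "
from h import *
plan(W(.098,-.060),.119,97.02-11.4)"
```

```text
t 18.82 yaw 97.1 pos [ 0.5129 -0.1083  0.259 ] turn total share 0.383 then shift shares [ 0.293 -0.028  1.4  ] q7 0.28
time_s: 19.82
ee_pos: [0.5123, -0.0784, 0.1496]
tool_rot: [0.733, 0.68, -0.0, -0.001]
ft_force: [-0.2, -0.4, -0.2]
grip_width: 0.0512
t 19.82 yaw 85.72 pos [ 0.5123 -0.0784  0.1496] turn total share 0.003 then shift shares [-0.004  0.     0.306] q7 0.03
```

```bash
python3 -m crank '[0,0,0.15,0, 0,0,0.15,0, 0,0,0,0]'; python3 -m crank '[0,0,0,0, 0,0,0,0, 0,0,0,0, 0,0,0,0]' 0 40; python3 -m crank '[0,0,0,0]';python3 -c "
from h import *
plan(W(.098,-.060),.119,97.02-11.4)"
```

```text
time_s: 20.2
ee_pos: [0.5114, -0.0793, 0.1189]
tool_rot: [0.734, 0.68, -0.001, -0.001]
ft_force: [0.3, 0.1, 0.1]
grip_width: 0.0514
time_s: 20.7
ee_pos: [0.5118, -0.0795, 0.1208]
tool_rot: [0.734, 0.68, -0.0, -0.0]
ft_force: [-4.2, 0.5, 5.4]
grip_width: 0.0122
time_s: 20.82
ee_pos: [0.5118, -0.0796, 0.1208]
tool_rot: [0.734, 0.68, -0.0, -0.0]
ft_force: [-4.8, 0.4, 4.9]
grip_width: 0.0122
t 20.82 yaw 85.61 pos [ 0.5118 -0.0796  0.1208] turn total share -0.0 then shift shares [0.008 0.005 0.018] q7 0.03
```

```bash
python3 -m crank '[0,-0.03,-0.03,0, 0,0,0,0]'; python3 -m crank '[0,0,0,0.29, 0,0,0,0.29, 0,0,0,0.29, 0,0,0,0]';python3 -c "
from h import *
plan(W(.098,-.060),.119,97.02-11.4)"
```

```text
time_s: 21.08
ee_pos: [0.5113, -0.0795, 0.1212]
tool_rot: [0.734, 0.68, 0.001, 0.002]
ft_force: [14.9, -2.5, -29.0]
grip_width: 0.012
time_s: 21.58
ee_pos: [0.5113, -0.0794, 0.1212]
tool_rot: [0.868, 0.496, 0.001, 0.001]
ft_force: [12.5, -3.1, -28.8]
grip_width: 0.0123
t 21.57 yaw 59.44 pos [ 0.5113 -0.0794  0.1212] turn total share -0.873 then shift shares [0.007 0.01  0.022] q7 -0.37
```

```bash
python3 -m crank '[0.01,0.018,0.026,0, 0,0,0,0]'; python3 -m crank '[0,0,0,0.29, 0,0,0,0.29, 0,0,0,0.29, 0,0,0,0.29, 0,0,0,0.29, 0,0,0,0]';python3 -c "
from h import *
plan(None,None,97.02-11.4-86.8)"
```

```text
time_s: 21.82
ee_pos: [0.5116, -0.0795, 0.121]
tool_rot: [0.868, 0.496, -0.0, -0.0]
ft_force: [-1.3, -0.7, 1.2]
grip_width: 0.0125
time_s: 22.58
ee_pos: [0.5116, -0.0793, 0.121]
tool_rot: [0.99, 0.14, 0.0, 0.0]
ft_force: [-0.5, -1.8, 1.8]
grip_width: 0.0123
t 22.57 yaw 16.1 pos [ 0.5116 -0.0793  0.121 ] turn total share 0.576 then shift shares [ 0.  0. -0.] q7 -1.03
```

```bash
python3 -m crank '[0,0,0,0.29, 0,0,0,0.286, 0,0,0,0, 0,0,0,0]';python3 -c "
from h import *
plan(None,None,97.02-11.4-86.8)"; python3 -m crank '[0,0,0,0, 0,0,0,0, 0,0,0,0, 0,0,-0.2,0, 0,0,-0.4,0, 0,0,-0.4,0, -0.2,0,-0.4,0, 0,0,0,0]' 0.6; python3 - <<'E'
from h import *
o=get_obs();print(todr(o['ee_pos']))
p,d=grab_frame("wrist");np.savez('pics/w7.npz',p=p,d=d,e=o['ee_pos'],r=o['tool_rot'])
cv2.imwrite('pics/w7.png',p[:,:,::-1])
E
```

```text
time_s: 23.08
ee_pos: [0.5116, -0.0793, 0.121]
tool_rot: [1.0, -0.009, 0.0, -0.0]
ft_force: [-2.2, -1.1, 5.0]
grip_width: 0.012
t 23.07 yaw -1.01 pos [ 0.5116 -0.0793  0.121 ] turn total share 0.006 then shift shares [ 0.  0. -0.] q7 -1.29
time_s: 24.08
ee_pos: [0.4928, -0.0792, 0.2637]
tool_rot: [1.0, -0.011, 0.003, -0.0]
ft_force: [1.4, 0.0, 0.2]
grip_width: 0.051
[ 0.09594936 -0.07942312]
```

View pics/w7.png

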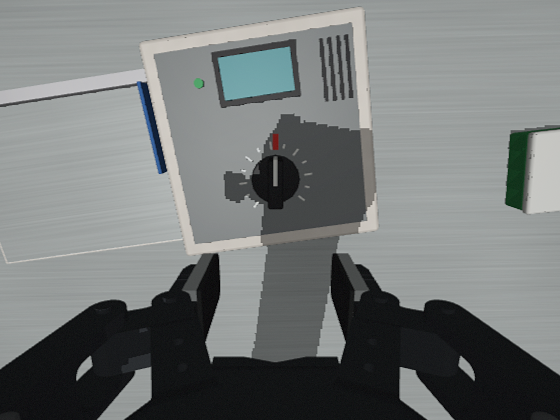

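Pointer (275,165) points straight at the red mark (275,142); flap at (150,127) lies parallel to the cabinet face. Checking numerically.

```bash
python3 - <<'E'
from h import *
w=np.load('pics/w7.npz');p=w['p']
cv2.imwrite('pics/w7c.png',cv2.resize(p[125:220,225:330],None,fx=6,fy=6,interpolation=cv2.INTER_CUBIC)[:,:,::-1])
c=wristcal(dict(ee_pos=w['e'],tool_rot=w['r']))
f=todr(pix2plane(c,[(139,84),(159,173)],.05));print('flap top outer',f.round(4).tolist())
p,d=grab_frame("top");cv2.imwrite('pics/top8.png',p[:,:,::-1])
q=np.load('pics/top0p.npy')
for b in ((325,145,350,175),(385,222,420,258),(105,195,145,226)):
    print(np.abs(p[b[1]:b[3],b[0]:b[2]].astype(int)-q[b[1]:b[3],b[0]:b[2]]).mean())
E
```

```text
flap top outer [[-0.0177, 0.0423], [-0.0186, -0.0435]]
3.505777777777778
3.452910052910053
3.4545698924731183
```

View pics/w7c.png

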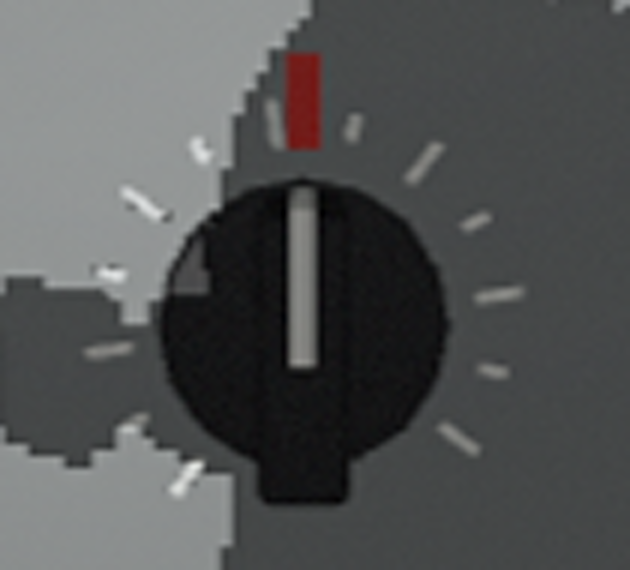

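View pics/top8.png

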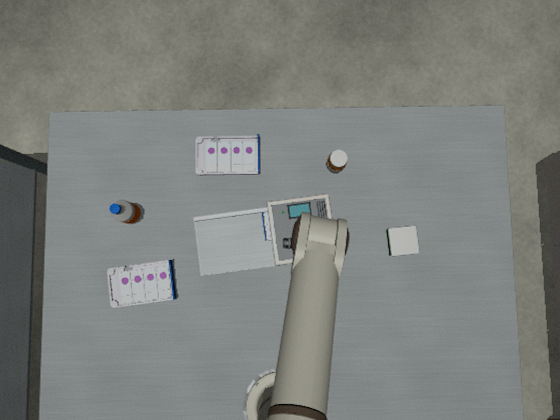

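Pointer line sits in column with the red mark, well within 7°. The flap stands 18 mm off the face, consistent with the stop contact, and the bystanders look unchanged. Handing in.

```bash
python3 -c "
from station import *
o=get_obs();print(o['time_s'],o['ft_force']);print(finish_job())"
```

```text
24.175 [-0.51263974 -0.15247514  0.33898557]
the job is handed in; nothing more can be done
None
```

I handed the job in at 24 s with the tray home in the slot and the thermostat pointer on the red mark. The station gave no verdict, so this rests on my own checks.

- **Tray:** I squared it on the fence with a side push of about 11 N, then pushed it in by the flap.
    - It met the catch at about 8 N. About 45 mm further on the force dropped to 2 N, which was the click.
    - About 1 mm after that it came up against the end stop. I pressed to 17.5 N with no further movement, then backed off.
- **Thermostat:** I gripped the knob by its bar and turned it about 87° clockwise, then let go. The grip was off-centre for a moment, with about 29 N of pull on the knob, and I corrected that before finishing the turn.
- **Last checks:**
    - The flap was parallel to the cabinet face and about 18 mm clear of it, which puts the tray's origin about 57 mm in and y within about 1 mm.
    - The pointer lined up with the red mark by eye in the close crop, not measured again after the turn. My earlier reading of the red mark was 2.52, against the 2.50 given.
    - The bottle, jar and slide box had not visibly moved in the top picture.
    - The wrist force was about zero with the arm clear.
    - The catch itself is out of sight, so its drop is judged only by the force dip and then the hard stop.

No check failed. The only disagreements were 2 mm or less between camera estimates, such as the knob's axis and the dryer's origin.

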